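# Unstack the solder reels onto their reel stands

## Task

Take the pile of solder reels apart and put all four reels (the three in the pile and the one standing alone) on their reel stands: each reel goes on the stand whose round seat is as wide as the reel's flanges, over the spindle and flat on the seat, and is then let go. Work from the top of the pile down so that no reel is knocked over, lower each reel onto its stand rather than dropping it, and leave the mug and the side cutters where they are.

Things in the scene. Friction and masses are not known exactly. Their poses are not given: they have to be found in the camera images.
- reel_68: The large solder reel: blue plastic spool, round flanges 68 mm in diameter, grey wire between, pale paper ring on top; 44 mm high, axis upright, 22 mm bore right through. On the bench, under the pile or alone (changes places with the 58 mm reel). Rigid; grip from above across the flanges. 0.55 kg, give or take a quarter. Origin: centre of its underside, z up the bore.
- reel_58: The medium solder reel: blue plastic spool, round flanges 58 mm in diameter, grey wire between, pale paper ring on top; 44 mm high, axis upright, 22 mm bore right through. On the bench, under the pile or alone (changes places with the 68 mm reel). Rigid; grip from above across the flanges. 0.34 kg, give or take a quarter. Origin: centre of its underside, z up the bore.
- reel_49: The small solder reel: blue plastic spool, round flanges 49 mm in diameter, grey wire between, pale paper ring on top; 32 mm high, axis upright, 22 mm bore right through. Middle one of the pile of three. Rigid; grip from above across the flanges. 0.15 kg, give or take a quarter. Origin: centre of its underside, z up the bore.
- reel_40: The smallest solder reel: blue plastic spool, round flanges 40 mm in diameter, grey wire between, pale paper ring on top; 26 mm high, axis upright, 22 mm bore right through. Top one of the pile of three. Rigid; grip from above across the flanges. 0.06 kg, give or take a quarter. Origin: centre of its underside, z up the bore.
- stand_68: Stand for the large reel, fixed to the bench: square black plate 92 mm wide, 6 mm thick; on it a round aluminium seat 68 mm in diameter, 4 mm thick (top 10 mm above the bench); in the centre an upright steel spindle 8 mm thick, domed tip 62 mm above the bench. The reel goes over it with 7 mm play all round. Origin: centre of the plate's underside, z up the spindle.
- stand_58: Stand for the medium reel, fixed to the bench: square black plate 82 mm wide, 6 mm thick; on it a round aluminium seat 58 mm in diameter, 4 mm thick (top 10 mm above the bench); in the centre an upright steel spindle 8 mm thick, domed tip 62 mm above the bench. The reel goes over it with 7 mm play all round. Origin: centre of the plate's underside, z up the spindle.
- stand_49: Stand for the small reel, fixed to the bench: square black plate 73 mm wide, 6 mm thick; on it a round aluminium seat 49 mm in diameter, 4 mm thick (top 10 mm above the bench); in the centre an upright steel spindle 8 mm thick, domed tip 50 mm above the bench. The reel goes over it with 7 mm play all round. Origin: centre of the plate's underside, z up the spindle.
- stand_40: Stand for the smallest reel, fixed to the bench: square black plate 64 mm wide, 6 mm thick; on it a round aluminium seat 40 mm in diameter, 4 mm thick (top 10 mm above the bench); in the centre an upright steel spindle 8 mm thick, domed tip 44 mm above the bench. The reel goes over it with 7 mm play all round. Origin: centre of the plate's underside, z up the spindle.
- mug: Bystander: white coffee mug, 80 mm in diameter, 94 mm high, with a handle towards its +y. Loose. Origin: centre of its underside, z up.
- cutters: Bystander: side cutters with red handles, lying flat, about 125 mm long, 50 mm wide and 13 mm high. Loose. Origin: under the pivot, on the bench; the handles run to -x.
Not all that is in view belongs to the job. Leave any green or purple look-alike of the stand_40 alone.

How it is judged:
By the outcome, as a careful person would: the job done as asked, in the order asked, and still so for the second after the job is handed in, with the robot touching nothing.
It also fails if it takes over 120 s, if anything falls off the work surface, if the arm or the gripper's body presses on something with over 40 N, if the wrist force passes 120 N, or if a joint passes its speed limit or range.

## Robot

A 6-joint arm with a two-finger parallel gripper is mounted at the origin on the work surface. World frame = base frame: x ahead of the robot, y to its left, z up, the work surface at z = 0. Lengths are in m, angles in rad, forces in N, time in s.
With the tool pointing down it reaches from about 0.275 to 0.85 m from the base axis. Payload 5.2 kg.
Tool frame: the origin (TCP) lies on the centre line of the jaws, within the pads' length; the fingertips stand 11 mm ahead of it and the grasp point (between the pads) lies 8 mm behind it; z points along the fingers, y is the line along which they close (so a half turn about z gives the same grasp; the last joint's range is limited). The gripper opens to 85 mm and grips with 20 to 120 N. Pads are 22 mm wide; open, the fingers measure 114 mm over their backs; the gripper's body (76 mm by 85 mm) begins 54 mm behind the grasp point. The pads swing forward as they close: fully open they stand 13 mm farther back than shut.
Start: joints at [-1.509, 0.259, 1.535, -0, 1.348, -0.203], TCP at [0.144, -0.531, 0.242] pointing down, gripper open.
Joint ranges: [-3.14, 3.14], [-0.91, 2.08], [0.19, 2.58], [-1.22, 4.36], [0.22, 2.71], [-3.12, 3.12]. Speed limits (rad/s): [2.57, 2.57, 3.14, 3.14, 3.14, 3.14].

## Interface

Orientations are given as [roll, pitch, yaw] about the fixed x, y, z axes, in that order (R = Rz(yaw) Ry(pitch) Rx(roll)).
In Python, from bench import bot gives the robot as it stands. The module is installed in compiled form; this text tells all that it offers.
- The arm moves only by the tool servo_tool, never from a script. Its argument "commands" is a list of rows, each a list of 3 entries, a list of its own where there are three numbers: the shift along the tool's x, y, z in units of 40 mm (1.0 is 40 mm), then the turn, a rotation vector about the tool's x, y, z in units of 10 degrees (1.0 is 10 degrees), then the closure, from 0 (fully open) to 1 (shut). In form: [[[x, y, z], [ax, ay, az], claw], ...]. A call has 1 to 10 rows; each row is the pose to reach, as a shift and turn from the pose commanded when the call began, along the tool's axes at that moment; what a row does not reach only later rows make up. A row lasts 1/8 s, in which the tool goes at most 62.5 mm and 10.7 degrees, less where a joint would pass 70% of its speed; a pose out of reach is approached as far as the arm can. A call with a gripper value outside its range is refused whole. The fingers move at their own pace and stop on an object; "squeeze" is the grip in N (left out, the last holds). Time passes only in rows, so rows that repeat a pose let the fingers close. It gives the time, the measured TCP pose, the force, the opening and the grip force at its end, in the units of the state.
- bot.sense(): the state, without advancing time (a new reading comes with each control period).
- bot.snapshot(name): name is "scene" or "top"; returns a dict with "image" (400x640x3 uint8, red, green, blue), "fx", "fy", "cx", "cy" (pixels), "D" ([k1, k2, p1, p2, k3] as OpenCV has them; the pictures are not rectified), "extrinsics" (4x4, takes a point from world to camera coordinates). Camera axes: x right, y up, looking along -z (the intrinsics and any distortion apply to the point x, -y, -z); pixel columns grow to the right and rows downward; lengths in m; the calibration is good to about 2 mm. A picture is of the moment at which its call begins. There is no depth.
- bot.hand_in(): hands the job in; it is judged then, once.
Trained networks look in a picture, given as the dict that the camera call returned (one of the last four; its "shot" number tells which), for a name from the list of things; names that differ only in an ending like _2 or _b are one class to them, and where a whole thing is asked for, a point or a joint stands for the part that bears it (a point fixed in the world has none). Each returns a list of dicts, best first, with "p" (0 to 1); they miss things now and then, are a little off and sometimes report something else, mostly with a low value. They report only what shows in the picture. A call takes as long as a camera call. They do not tell look-alikes from the thing itself.
- bot.masks_of(picture, target): "mask" (400x640 bool, what is visible of it) and "location" ([column, row] in pixels, amid what is visible of it).
- bot.place_of(picture, target): "location" ([column, row] in pixels: a listed point, or the origin of a listed thing).
The state is a dict: "time": time; "joints": joint angles; "joint_vel": joint speeds; "effort": joint torques, N m; "tool_pos": TCP position; "orientation": TCP orientation; "wrist_force": force on the tool from outside, world axes, zero at the start; "torque": the same for the moment, N m; "width": opening from 0.0 (shut) to 1.0 (fully open); "gripper_force": force on a finger pad.
Only numpy, scipy, OpenCV 4.12 (cv2) and the standard library are available. Lean on these libraries where they do the work, as an engineer would, in place of code of your own. Each camera call takes 0.05 s, during which the arm holds its last target. There are 200 camera calls.

## Working session

There is one attempt and no reset: what is moved stays moved. The work goes in short steps, Python scripts to look and compute and a tool call to move; the robot and the scene stay as the last step left them, time stands still between calls to the robot, and variables do not carry over. Pictures are saved under pics/ and viewed, at most 14 in all, crops included, and the job is handed in when it is done.

Besides the shell and the picture viewer there is one more tool, called after "Emit:" by a JSON object that holds its "fn" and its "kwargs", one argument or row to a line. servo_tool: Moves the arm, as the interface text tells. Its arguments: {"type":"object","properties":{"commands":{"type":"array"},"squeeze":{"type":"number"}},"required":["commands"]}

```bash
mkdir -p pics
cat > h.py <<'E'
import numpy as np, cv2
from bench import bot
def ray(s,px):
    K=np.array([[s["fx"],0,s["cx"]],[0,s["fy"],s["cy"]],[0,0,1.]])
    u=cv2.undistortPoints(np.array([[px]],float),K,np.array(s["D"],float))[0,0]
    E=np.array(s["extrinsics"]);R,t=E[:3,:3],E[:3,3]
    d=R.T@np.array([u[0],-u[1],-1.]);return -R.T@t,d
def at(s,px,z):
    c,d=ray(s,px);return (c+d*(z-c[2])/d[2])[:2]
def proj(s,P):
    K=np.array([[s["fx"],0,s["cx"]],[0,s["fy"],s["cy"]],[0,0,1.]])
    E=np.array(s["extrinsics"]);p=np.atleast_2d(P)@E[:3,:3].T+E[:3,3];p=p*[1,-1,-1]
    return cv2.projectPoints(p,np.zeros(3),np.zeros(3),K,np.array(s["D"],float))[0][:,0]
def save(s,n): cv2.imwrite(f"pics/{n}.png",s["image"][:,:,::-1])
E
python3 - <<'E'
from h import *
st=bot.sense();print({k:np.round(v,3) for k,v in st.items()})
for n in("scene","top"):
    s=bot.snapshot(n);save(s,n+"0")
    c,_=ray(s,(320,200));print(n,c.round(3))
    for o in["reel_68","reel_58","reel_49","reel_40","stand_68","stand_58","stand_49","stand_40","mug","cutters"]:
        print(o,[(np.round(r["location"]).tolist(),round(r["p"],2),at(s,r["location"],0).round(3).tolist()) for r in bot.place_of(s,o)[:3]])
E
```

```text
{'time': np.float64(0.0), 'joints': array([-1.509,  0.259,  1.536, -0.   ,  1.348, -0.203]), 'joint_vel': array([-0.001,  0.002,  0.001, -0.   , -0.002, -0.   ]), 'effort': array([-0.0000e+00, -4.4603e+01, -2.9057e+01, -0.0000e+00,  1.2000e-02,
        0.0000e+00]), 'tool_pos': array([ 0.144, -0.53 ,  0.241]), 'orientation': array([-3.14 , -0.   ,  0.265]), 'wrist_force': array([0.312, 0.54 , 0.167]), 'torque': array([-0.025,  0.02 ,  0.022]), 'gripper_force': np.float64(0.0), 'width': np.float64(1.002)}
scene [ 0.869 -0.579  0.724]
reel_68 [([383.0, 197.0], 0.87, [0.632, 0.202]), ([241.0, 287.0], 0.77, [0.477, -0.253]), ([237.0, 272.0], 0.6, [0.442, -0.225])]
reel_58 [([383.0, 197.0], 0.87, [0.632, 0.202]), ([241.0, 287.0], 0.77, [0.477, -0.253]), ([237.0, 272.0], 0.6, [0.442, -0.225])]
reel_49 [([383.0, 197.0], 0.87, [0.632, 0.202]), ([241.0, 287.0], 0.77, [0.477, -0.253]), ([237.0, 272.0], 0.6, [0.442, -0.225])]
reel_40 [([383.0, 197.0], 0.87, [0.632, 0.202]), ([241.0, 287.0], 0.77, [0.477, -0.253]), ([237.0, 272.0], 0.6, [0.442, -0.225])]
stand_68 [([346.0, 166.0], 0.83, [0.469, 
[... 1108 characters left out ...]
.249]), ([413.0, 222.0], 0.63, [0.484, -0.266])]
stand_68 [([327.0, 233.0], 0.95, [0.448, -0.034]), ([216.0, 223.0], 0.9, [0.467, 0.267]), ([314.0, 163.0], 0.88, [0.64, 0.006])]
stand_58 [([327.0, 233.0], 0.95, [0.448, -0.034]), ([216.0, 223.0], 0.9, [0.467, 0.267]), ([314.0, 163.0], 0.88, [0.64, 0.006])]
stand_49 [([327.0, 233.0], 0.95, [0.448, -0.034]), ([216.0, 223.0], 0.9, [0.467, 0.267]), ([314.0, 163.0], 0.88, [0.64, 0.006])]
stand_40 [([327.0, 233.0], 0.95, [0.448, -0.034]), ([216.0, 223.0], 0.9, [0.467, 0.267]), ([314.0, 163.0], 0.88, [0.64, 0.006])]
mug [([158.0, 202.0], 0.87, [0.518, 0.429])]
cutters [([480.0, 221.0], 0.96, [0.491, -0.454]), ([414.0, 166.0], 0.32, [0.641, -0.271])]
```

View pics/scene0.png

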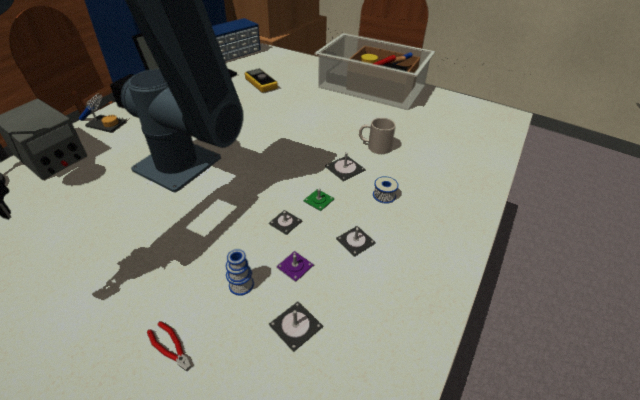

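View pics/top0.png

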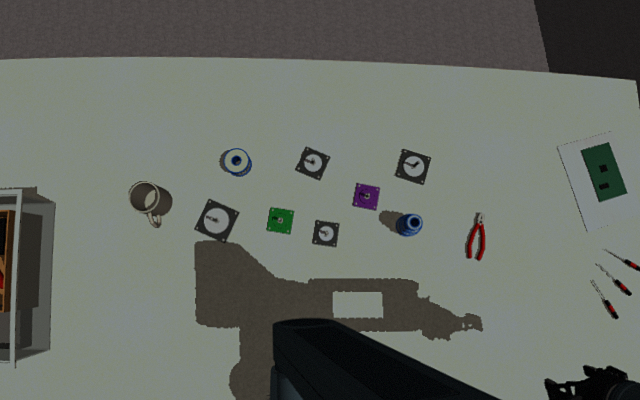

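Run:
```python
from h import *
s=bot.snapshot("top")
for o in["stand_40"]:
    for r in bot.place_of(s,o): print(np.round(r["location"],1).tolist(),round(r["p"],2),at(s,r["location"],0).round(4).tolist())
for o in["stand_40","reel_40"]:
  print(o)
  for r in bot.masks_of(s,o):
    m=r["mask"].astype(np.uint8);c=max(cv2.findContours(m,0,2)[0],key=len)
    (x,y),(w,h),a=cv2.minAreaRect(c)
    e=cv2.fitEllipse(c) if len(c)>5 else None
    print(round(r["p"],2),(round(x,1),round(y,1)),round(w,1),round(h,1),round(a), m.sum(),np.round(e[0],1),np.round(e[1],1))
```

```text
[276.5, 217.5] 0.96 [0.4862, 0.1031]
[327.4, 235.3] 0.91 [0.4423, -0.035]
[410.4, 167.2] 0.9 [0.6364, -0.2608]
[362.8, 195.2] 0.9 [0.5538, -0.1288]
[214.5, 225.4] 0.7 [0.4599, 0.2691]
stand_40
0.98 (280.0, 220.8) 23.9 23.1 8 525 [280.1 221.3] [25.3 28.1]
0.94 (216.2, 220.5) 33.5 35.0 26 1128 [215.9 220.4] [36.5 39.2]
0.94 (312.6, 163.2) 26.5 25.6 23 663 [312.9 163.4] [28.4 29.9]
0.92 (412.2, 165.9) 31.9 29.4 18 876 [412.5 166. ] [31.8 36.6]
0.91 (325.6, 233.5) 24.0 24.3 8 581 [325.5 233.5] [27.5 28.2]
0.72 (366.5, 196.4) 23.5 24.1 11 558 [366.8 196.5] [26.2 27.9]
reel_40
0.82 (237.3, 162.2) 27.6 25.5 45 586 [237.3 162. ] [25.4 28. ]
0.69 (412.5, 222.5) 15.2 18.3 72 210 [412.7 222.6] [15.3 18.7]
0.42 (400.9, 226.5) 20.0 10.6 77 140 [402.9 226.3] [14.8 18.6]
0.41 (403.4, 224.8) 13.3 5.2 81 40 [410.5 224. ] [15.8 18.9]
```

Scene view: pile at (238,270), lone reel at (385,189), mug (381,135), cutters (170,345). The black stands are at (346,166), (285,221), (356,240) and (297,325); the green and purple ones are look-alikes. In the top view, black plate sizes match 68 at (216,220), 58 at (412,166), 49 at (313,163) and 40 at (326,233). Next I'll fit the positions.

```bash
cat > fit.py <<'E'
from h import *
from scipy.optimize import minimize
def hull(s,P):
    m=np.zeros((1600,2560),np.uint8);cv2.fillConvexPoly(m,cv2.convexHull(((proj(s,P)+.5)*4).astype(np.int32)),1)
    return cv2.resize(m.astype(np.float32),(640,400),interpolation=cv2.INTER_AREA)
def plate(w):
    def f(s,q):
        x,y,a=q;t=a+np.pi/4+np.arange(4)*np.pi/2;r=w/2**.5
        return hull(s,np.array([[x+r*np.cos(u),y+r*np.sin(u),z] for u in t for z in(0,.006)]))
    return f
def cyl(d,z0,z1):
    t=np.linspace(0,2*np.pi,40)
    return lambda s,q:hull(s,np.array([[q[0]+d/2*np.cos(u),q[1]+d/2*np.sin(u),z] for u in t for z in(z0,z1)]))
def iou(a,b): return np.minimum(a,b).sum()/np.maximum(a,b).sum()
def fit(views,f,q0):
    q0=np.array(q0,float);st=np.array([.008,.008,.3])[:len(q0)]
    c=lambda q:-sum(iou(f(s,q),m) for s,m in views)/len(views)
    r=minimize(c,q0,method="Nelder-Mead",options=dict(initial_simplex=np.vstack([q0]+[q0+st*e for e in np.eye(len(q0))]),xatol=2e-4,fatol=1e-4))
    return r.x,-r.fun
def mask_at(s,name,xyz,tol=14):
    p=proj(s,xyz)[0];L=[r for r in bot.masks_of(s,name) if np.hypot(*(np.array(r["location"])-p))<tol]
    return (max(L,key=lambda r:r["mask"].sum())["mask"].astype(np.float32)) if L else None
E
python3 - <<'E'
from fit import *
S=[bot.snapshot("scene"),bot.snapshot("top")]
for n,w,p in[("68",.092,(.47,.268)),("58",.082,(.637,-.264)),("49",.073,(.64,.006)),("40",.064,(.446,-.032))]:
    M=[mask_at(s,"stand_"+n,[*p,.005]) for s in S]
    for i,V in enumerate([[(S[0],M[0])],[(S[1],M[1])],list(zip(S,M))]):
        V=[v for v in V if v[1] is not None]
        if V:
            q,f=fit(V,plate(w),[*p,.3]);print(n,i,q.round(4),round(f,3))
p=(.633,.205)
for i,s in enumerate(S):
    m=mask_at(s,"reel_68",[*p,.022])
    if m is not None:
        for d in(.058,.068): print("lone",i,d,*[np.round(v,4) for v in fit([(s,m)],cyl(d,0,.044),p)])
a=S[0]["image"][235:305,195:285];b=S[1]["image"][190:260,365:455];c=S[0]["image"][155:225,340:430]
cv2.imwrite("pics/crop1.png",cv2.resize(np.hstack([a,b,c])[:,:,::-1],None,fx=2.9,fy=5.8/2,interpolation=2))
E
```

```text
68 0 [0.4733 0.2621 1.1872] 0.938
68 1 [0.4744 0.2637 1.1873] 0.941
68 2 [0.4737 0.2631 1.2019] 0.936
58 0 [ 0.6371 -0.2676 -0.2885] 0.944
58 1 [ 0.6381 -0.2673 -0.2851] 0.946
58 2 [ 0.6374 -0.267  -0.283 ] 0.945
49 0 [0.6377 0.0091 1.184 ] 0.955
49 1 [0.6384 0.0103 1.2259] 0.925
49 2 [0.638  0.01   1.1901] 0.935
40 0 [ 0.448  -0.0296 -0.0545] 0.875
40 1 [ 0.4468 -0.0302 -0.0974] 0.958
40 2 [ 0.447  -0.0301 -0.1018] 0.913
lone 0 0.058 [0.6316 0.2081] 0.8073
lone 0 0.068 [0.63  0.211] 0.9513
lone 1 0.058 [0.6294 0.214 ] 0.7343
lone 1 0.068 [0.63   0.2128] 0.9403
```

View pics/crop1.png

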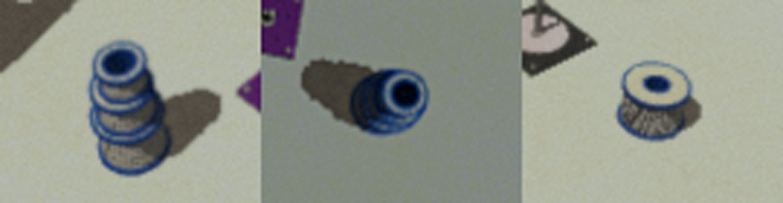

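The crops show the pile as three stacked rings (top ring at scene px (236,256), top-view px (414,223)). The lone reel is clearly the 68, so the base of the pile is the 58. Now I'll fit the pile.

```bash
cat > pile.py <<'E'
from fit import *
S=[bot.snapshot("scene"),bot.snapshot("top")]
print("r40 top centre",at(S[0],(236.2,256.4),.102).round(4),at(S[1],(414.0,222.4),.102).round(4))
V=[]
for s in S:
    im=s["image"];h=cv2.cvtColor(im,cv2.COLOR_RGB2HSV)
    # pile: silhouette from union of network masks + saturated blue
    p=proj(s,[.477,-.255,.05])[0];U=np.zeros((400,640),bool)
    for n in("reel_58",):
        for r in bot.masks_of(s,n):
            if np.hypot(*(np.array(r["location"])-p))<30 and r["p"]>.3: U|=r["mask"]
    Y,X=np.mgrid[:400,:640];near=np.hypot(X-p[0],Y-p[1])<32
    U|=near&(h[...,0]>100)&(h[...,0]<125)&(h[...,1]>110)
    U=cv2.morphologyEx(U.astype(np.uint8),cv2.MORPH_CLOSE,np.ones((3,3)));V.append((s,U.astype(np.float32)));print(U.sum())
def f(s,q):
    return np.maximum.reduce([cyl(.058,0,.044)(s,q[:2]),cyl(.049,.044,.076)(s,q[2:4]),cyl(.04,.076,.102)(s,q[4:6])])
c=lambda q:-sum(iou(f(s,q),m) for s,m in V)
q0=np.array([.478,-.255]*3)
r=minimize(c,q0,method="Nelder-Mead",options=dict(initial_simplex=np.vstack([q0]+[q0+.006*e for e in np.eye(6)]),maxfev=900,xatol=2e-4))
print(r.x.round(4),r.fun/2)
for i,(s,m) in enumerate(V):
    im=s["image"].copy()
    t=np.linspace(0,2*np.pi,60)
    im=cv2.resize(im,None,fx=6,fy=6,interpolation=2)
    for (x,y),d,zs in zip(r.x.reshape(3,2),(.058,.049,.04),((0,.044),(.044,.076),(.076,.102))):
        for z in zs:
            P=proj(s,np.c_[x+d/2*np.cos(t),y+d/2*np.sin(t),t*0+z]);cv2.polylines(im,[((P+.5)*6).astype(np.int32)],True,(255,255,0),1)
    p=(proj(s,[.477,-.255,.05])[0]*6).astype(int);V[i]=im[p[1]-200:p[1]+200,p[0]-190:p[0]+190]
cv2.imwrite("pics/pile.png",np.hstack(V)[:,:,::-1])
E
python3 pile.py
```

```text
r40 top centre [ 0.4755 -0.2446] [ 0.4733 -0.243 ]
963
482
[ 0.473  -0.2471  0.4736 -0.2457  0.4742 -0.245 ] -0.9296106696128845
```

View pics/pile.png

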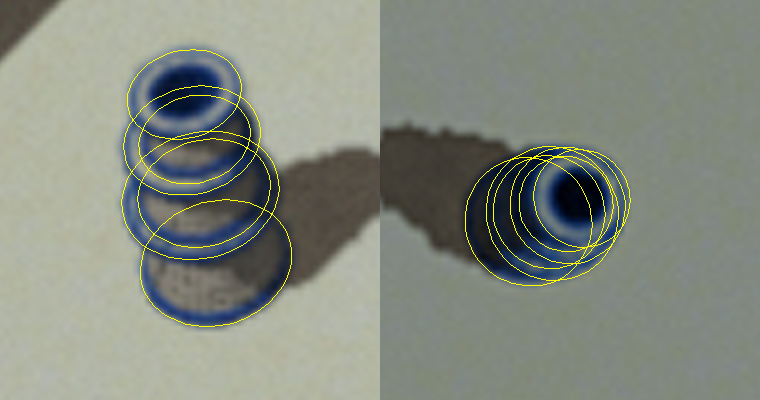

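The fit matches the picture: the pile axis is at about (0.474,-0.246) and reel_40's top is near (0.4745,-0.2445). Moving above it.

Emit:
{"fn": "servo_tool", "kwargs": {
  "commands": [
    [[9.85,-4.75,0],[0,0,1.52],0],
    [[9.85,-4.75,0],[0,0,1.52],0],
    [[9.85,-4.75,0],[0,0,1.52],0],
    [[9.85,-4.75,0],[0,0,1.52],0],
    [[9.85,-4.75,0],[0,0,1.52],0],
    [[9.85,-4.75,0],[0,0,1.52],0],
    [[9.85,-4.75,0],[0,0,1.52],0],
    [[9.85,-4.75,0],[0,0,1.52],0],
    [[9.85,-4.75,0],[0,0,1.52],0],
    [[9.85,-4.75,0],[0,0,1.52],0]
  ]
}}

```text
time: 3.35
tool_pos: [0.4736, -0.2455, 0.2423]
orientation: [3.141, 0.0, -0.002]
wrist_force: [0.1, 0.1, -0.2]
width: 0.999
gripper_force: 0.0
```

Emit:
{"fn": "servo_tool", "kwargs": {
  "commands": [
    [[0,0,1],[0,0,0],0],
    [[0,0,2],[0,0,0],0],
    [[0,0,2.8],[0,0,0],0],
    [[0,0,3.4],[0,0,0],0],
    [[0,0,3.8],[0,0,0],0],
    [[0,0,3.8],[0,0,0],0],
    [[0,0,3.8],[0,0,0],0.3],
    [[0,0,3.8],[0,0,0],0.4]
  ],
  "squeeze": 25
}}

```text
time: 4.35
tool_pos: [0.4751, -0.2449, 0.0914]
orientation: [3.14, -0.002, -0.001]
wrist_force: [0.1, -0.7, 0.8]
width: 0.611
gripper_force: 0.0
```

Run:
```python
from h import *
a=bot.snapshot("scene");b=bot.snapshot("top");print(bot.sense()["tool_pos"],bot.sense()["width"])
A=cv2.resize(a["image"][205:305,190:290],(400,400));B=cv2.resize(b["image"][170:270,360:460],(400,400))
cv2.imwrite("pics/g1.png",np.hstack([A,B])[:,:,::-1])
```

```text
[ 0.47494479 -0.24462274  0.091154  ] 0.6007126429614041
```

View pics/g1.png

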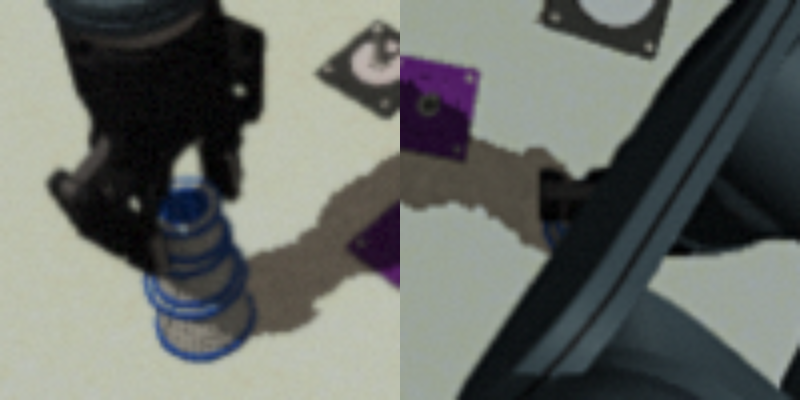

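The scene crop shows the open fingers on either side of the 40 mm reel at the pile's top (crop px (190,205)), with the tips just above the 49 mm flange. Closing.

Emit:
{"fn": "servo_tool", "kwargs": {
  "commands": [
    [[0,0,0],[0,0,0],0.6],
    [[0,0,0],[0,0,0],0.7],
    [[0,0,0],[0,0,0],0.8],
    [[0,0,0],[0,0,0],0.8],
    [[0,0,0],[0,0,0],0.8],
    [[0,0,0],[0,0,0],0.8]
  ],
  "squeeze": 25
}}

```text
time: 5.2
tool_pos: [0.4749, -0.2445, 0.0911]
orientation: [3.141, -0.001, -0.0]
wrist_force: [-0.9, 1.0, 5.7]
width: 0.455
gripper_force: 25.1
```

Emit:
{"fn": "servo_tool", "kwargs": {
  "commands": [
    [[0,0,-0.25],[0,0,0],0.8],
    [[0,0,-0.75],[0,0,0],0.8],
    [[0,0,-1.5],[0,0,0],0.8],
    [[0,0,-1.5],[0,0,0],0.8],
    [[-0.15,-1.2,-1.5],[0,0,0],0.8],
    [[-0.3,-2.4,-1.5],[0,0,0],0.8],
    [[-0.45,-3.6,-1.5],[0,0,0],0.8],
    [[-0.6,-4.8,-1.5],[0,0,0],0.8],
    [[-0.7,-5.35,-1.5],[0,0,0],0.8],
    [[-0.7,-5.35,-1.5],[0,0,0],0.8]
  ]
}}

```text
time: 6.45
tool_pos: [0.4455, -0.0287, 0.1495]
orientation: [-3.141, 0.002, 0.002]
wrist_force: [1.1, -0.9, -0.6]
width: 0.457
gripper_force: 25.5
```

Run:
```python
from h import *
a=bot.snapshot("scene");st=bot.sense();print(st["tool_pos"],st["width"],st["gripper_force"],st["wrist_force"])
A=cv2.resize(a["image"][170:290,210:340],(650,600))
cv2.imwrite("pics/g2.png",A[:,:,::-1])
```

```text
[ 0.44616411 -0.02984691  0.14972314] 0.4570051618052883 25.520755285397172 [ 0.01919837 -0.28884574 -1.59229177]
```

View pics/g2.png

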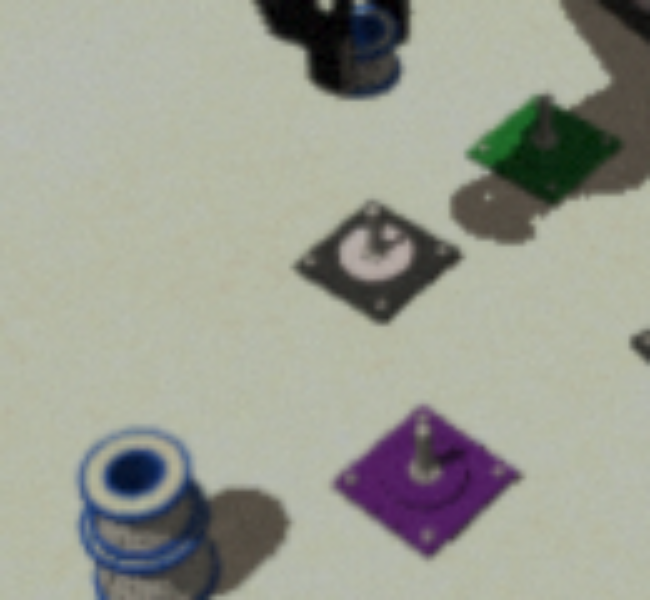

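The picture shows the 40 mm reel upright in the jaws (crop px (372,50)), with the 49 on the 58 still standing. Lowering onto the 40 stand.

Emit:
{"fn": "servo_tool", "kwargs": {
  "commands": [
    [[0,0,0.8],[0,0,0],0.8],
    [[0,0,1.6],[0,0,0],0.8],
    [[0,0,2.2],[0,0,0],0.8],
    [[0,0,2.6],[0,0,0],0.8],
    [[0,0,2.85],[0,0,0],0.8],
    [[0,0,3.0],[0,0,0],0.8],
    [[0,0,3.05],[0,0,0],0.8],
    [[0,0,3.1],[0,0,0],0.8],
    [[0,0,3.1],[0,0,0],0.8]
  ]
}}

```text
time: 7.62
tool_pos: [0.4468, -0.0304, 0.0266]
orientation: [3.141, -0.001, -0.0]
wrist_force: [-0.4, -0.2, -0.9]
width: 0.458
gripper_force: 25.5
```

Emit:
{"fn": "servo_tool", "kwargs": {
  "commands": [
    [[0,0,0.03],[0,0,0],0.8],
    [[0,0,0.06],[0,0,0],0.8],
    [[0,0,0.06],[0,0,0],0.8]
  ]
}}

```text
time: 8.0
tool_pos: [0.4469, -0.0303, 0.025]
orientation: [3.141, -0.001, -0.0]
wrist_force: [-3.8, 0.6, 11.5]
width: 0.454
gripper_force: 26.6
```

Emit:
{"fn": "servo_tool", "kwargs": {
  "commands": [
    [[0,0,0],[0,0,0],0.4],
    [[0,0,0],[0,0,0],0.2],
    [[0,0,0],[0,0,0],0.0],
    [[0,0,0],[0,0,0],0.0],
    [[0,0,-0.8],[0,0,0],0],
    [[0,0,-2],[0,0,0],0],
    [[0,0,-3.1],[0,0,0],0],
    [[0,0,-4.1],[0,0,0],0],
    [[0,0,-4.1],[0,0,0],0]
  ]
}}

```text
time: 9.12
tool_pos: [0.4487, -0.0309, 0.191]
orientation: [3.139, -0.007, -0.0]
wrist_force: [-0.2, -0.4, 0.1]
width: 1.002
gripper_force: 0.0
```

Run:
```python
from fit import *
S=[bot.snapshot("scene"),bot.snapshot("top")];st=bot.sense();print(st["tool_pos"],st["width"])
A=cv2.resize(S[0]["image"][200:300,210:310],(400,400));B=cv2.resize(S[1]["image"][180:280,320:420],(400,400))
cv2.imwrite("pics/g3.png",np.hstack([A,B])[:,:,::-1])
for s in S:
    for r in bot.masks_of(s,"reel_49"):
        print(round(r["p"],2),np.round(r["location"]),r["mask"].sum())
```

```text
[ 0.44641186 -0.03026225  0.18772246] 1.0011869089590735
0.82 [238. 270.] 504
0.73 [284. 219.] 212
0.67 [384. 190.] 581
0.55 [241. 286.] 290
0.87 [240. 160.] 577
0.75 [413. 222.] 314
0.62 [400. 229.] 95
0.35 [415. 167.] 841
```

View pics/g3.png

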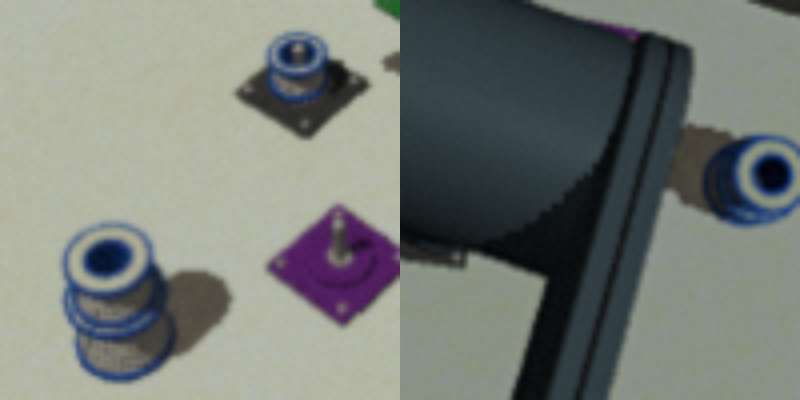

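reel_40 sits flat on its stand with the spindle through the bore (crop (297,65)). The reel_49 top ring is at scene px (237,265) and top px (412.8,223).

Run:
```python
from fit import *
S=[bot.snapshot("scene"),bot.snapshot("top")]
print(at(S[0],(236.9,264.9),.076),at(S[1],(412.4,222.9),.076))
V=[]
for s in S:
    h=cv2.cvtColor(s["image"],cv2.COLOR_RGB2HSV);p=proj(s,[.475,-.246,.04])[0];Y,X=np.mgrid[:400,:640]
    U=(np.hypot(X-p[0],Y-p[1])<28)&(h[...,0]>100)&(h[...,0]<125)&(h[...,1]>110)
    for r in bot.masks_of(s,"reel_49"):
        if np.hypot(*(np.array(r["location"])-p))<22 and r["mask"].sum()<700:U|=r["mask"]
    V.append((s,cv2.morphologyEx(U.astype(np.uint8),cv2.MORPH_CLOSE,np.ones((3,3))).astype(np.float32)))
f=lambda s,q:np.maximum(cyl(.058,0,.044)(s,q[:2]),cyl(.049,.044,.076)(s,q[2:]))
q0=np.array([.474,-.246]*2)
r=minimize(lambda q:-sum(iou(f(s,q),m) for s,m in V),q0,method="Nelder-Mead",options=dict(initial_simplex=np.vstack([q0]+[q0+.006*e for e in np.eye(4)]),xatol=2e-4))
print(r.x.round(4),r.fun/2)
```

```text
[ 0.47539691 -0.24779462] [ 0.47445942 -0.24557933]
[ 0.4732 -0.2466  0.4736 -0.246 ] -0.9308102130889893
```

Emit:
{"fn": "servo_tool", "kwargs": {
  "commands": [
    [[0.15,1.2,0],[0,0,0],0],
    [[0.3,2.4,0],[0,0,0],0],
    [[0.45,3.6,0],[0,0,0],0],
    [[0.6,4.8,0],[0,0,0],0],
    [[0.7,5.4,0],[0,0,0],0],
    [[0.7,5.4,0],[0,0,0],0],
    [[0.7,5.4,0.8],[0,0,0],0],
    [[0.7,5.4,1.6],[0,0,0],0],
    [[0.7,5.4,2.3],[0,0,0],0],
    [[0.7,5.4,2.3],[0,0,0],0]
  ]
}}

```text
time: 10.78
tool_pos: [0.4729, -0.2433, 0.0939]
orientation: [-3.137, 0.005, 0.001]
wrist_force: [-0.6, 0.1, 0.0]
width: 1.001
gripper_force: 0.0
```

Emit:
{"fn": "servo_tool", "kwargs": {
  "commands": [
    [[0,0,0.5],[0,0,0],0],
    [[0,0,0.8],[0,0,0],0],
    [[0,0,1.0],[0,0,0],0.2],
    [[0,0,1.0],[0,0,0],0.4],
    [[0,0,1.0],[0,0,0],0.5],
    [[0,0,1.0],[0,0,0],0.7],
    [[0,0,1.0],[0,0,0],0.7],
    [[0,0,1.0],[0,0,0],0.7],
    [[0,0,1.0],[0,0,0],0.7],
    [[0,0,1.0],[0,0,0],0.7]
  ],
  "squeeze": 35
}}

```text
time: 12.02
tool_pos: [0.4748, -0.2466, 0.0563]
orientation: [3.141, -0.001, -0.001]
wrist_force: [0.1, 0.2, 5.5]
width: 0.569
gripper_force: 36.7
```

Emit:
{"fn": "servo_tool", "kwargs": {
  "commands": [
    [[0,0,-0.2],[0,0,0],0.7],
    [[0,0,-0.7],[0,0,0],0.7],
    [[0,0,-1.4],[0,0,0],0.7],
    [[0,0,-2],[0,0,0],0.7],
    [[0,0,-2],[0,0,0],0.7],
    [[0.6,-0.9,-2],[0,0,0],0.7],
    [[1.2,-1.9,-2],[0,0,0],0.7],
    [[1.8,-2.8,-2],[0,0,0],0.7],
    [[2.4,-3.8,-2],[0,0,0],0.7],
    [[3.0,-4.7,-2],[0,0,0],0.7]
  ]
}}

```text
time: 13.28
tool_pos: [0.5943, -0.0567, 0.1341]
orientation: [-3.141, 0.003, -0.0]
wrist_force: [0.4, 0.3, -0.9]
width: 0.562
gripper_force: 36.5
```

Emit:
{"fn": "servo_tool", "kwargs": {
  "commands": [
    [[0.6,-0.9,0],[0,0,0],0.7],
    [[1.08,-1.7,0],[0,0,0],0.7],
    [[1.08,-1.7,0],[0,0,0],0.7],
    [[1.08,-1.7,0],[0,0,0],0.7]
  ]
}}

```text
time: 13.78
tool_pos: [0.6368, 0.0095, 0.1344]
orientation: [3.142, 0.003, 0.0]
wrist_force: [0.6, 0.9, -0.9]
width: 0.564
gripper_force: 36.5
```

Run:
```python
from h import *
a=bot.snapshot("scene");st=bot.sense();print(st["tool_pos"],st["width"],st["gripper_force"],st["wrist_force"])
A=cv2.resize(a["image"][150:310,210:410],(750,600))
cv2.imwrite("pics/g4.png",A[:,:,::-1])
```

```text
[0.63682567 0.00897429 0.13473208] 0.5627882496273873 36.54809106141329 [-0.44323086  0.03505836 -0.87135714]
```

View pics/g4.png

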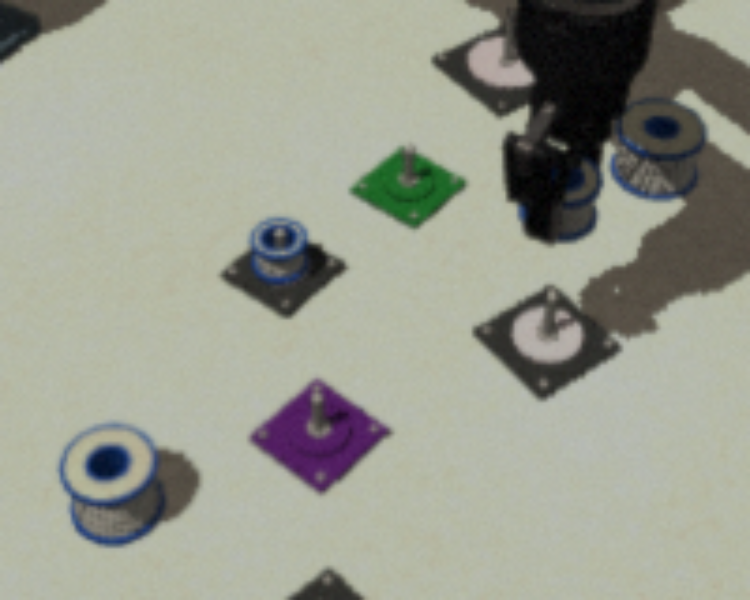

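reel_49 is upright in the jaws (crop px (565,200)) above its stand at (547,335), and the 58 stands alone at (110,480). Lowering.

Emit:
{"fn": "servo_tool", "kwargs": {
  "commands": [
    [[0.02,0,0.8],[0,0,0],0.7],
    [[0.02,0,1.5],[0,0,0],0.7],
    [[0.02,0,2.1],[0,0,0],0.7],
    [[0.02,0,2.5],[0,0,0],0.7],
    [[0.02,0,2.7],[0,0,0],0.7],
    [[0.02,0,2.76],[0,0,0],0.7],
    [[0.02,0,2.8],[0,0,0],0.7],
    [[0.02,0,2.82],[0,0,0],0.7],
    [[0.02,0,2.82],[0,0,0],0.7]
  ]
}}

```text
time: 14.95
tool_pos: [0.6389, 0.0096, 0.0236]
orientation: [3.142, -0.001, -0.0]
wrist_force: [0.9, -0.2, -1.6]
width: 0.566
gripper_force: 36.6
```

Emit:
{"fn": "servo_tool", "kwargs": {
  "commands": [
    [[0,0,0.03],[0,0,0],0.7],
    [[0,0,0.06],[0,0,0],0.7],
    [[0,0,0.06],[0,0,0],0.7]
  ]
}}

```text
time: 15.32
tool_pos: [0.6389, 0.0096, 0.0223]
orientation: [3.141, -0.001, -0.0]
wrist_force: [-2.8, 0.3, 8.6]
width: 0.567
gripper_force: 37.3
```

Emit:
{"fn": "servo_tool", "kwargs": {
  "commands": [
    [[0,0,0],[0,0,0],0.3],
    [[0,0,0],[0,0,0],0.1],
    [[0,0,0],[0,0,0],0],
    [[0,0,0],[0,0,0],0],
    [[0,0,-0.8],[0,0,0],0],
    [[0,0,-2],[0,0,0],0],
    [[0,0,-3.1],[0,0,0],0],
    [[0,0,-3.5],[0,0,0],0],
    [[0,0,-3.5],[0,0,0],0]
  ]
}}

```text
time: 16.45
tool_pos: [0.6391, 0.0095, 0.1615]
orientation: [3.141, -0.002, -0.0]
wrist_force: [-0.1, -0.2, -0.0]
width: 1.001
gripper_force: 0.0
```

Emit:
{"fn": "servo_tool", "kwargs": {
  "commands": [
    [[-0.6,0.9,0],[0,0,0],0],
    [[-1.2,1.9,0],[0,0,0],0],
    [[-1.8,2.8,0],[0,0,0],0],
    [[-2.4,3.8,0],[0,0,0],0],
    [[-3.0,4.7,0],[0,0,0],0],
    [[-3.6,5.6,0],[0,0,0],0],
    [[-4.12,6.42,0],[0,0,0],0],
    [[-4.12,6.42,0],[0,0,0],0],
    [[-4.12,6.42,0],[0,0,0],0]
  ]
}}

```text
time: 17.58
tool_pos: [0.4731, -0.2463, 0.1591]
orientation: [-3.139, 0.002, -0.001]
wrist_force: [0.3, -0.2, -1.0]
width: 0.999
gripper_force: 0.0
```

Run:
```python
from fit import *
s=bot.snapshot("scene");st=bot.sense();print(st["tool_pos"],st["width"])
A=cv2.resize(s["image"][150:310,210:410],(750,600))
cv2.imwrite("pics/g5.png",A[:,:,::-1])
m=mask_at(s,"reel_58",[.474,-.2465,.022])
if m is not None: print(fit([(s,m)],cyl(.058,0,.044),[.474,-.2465]))
```

```text
[ 0.47353095 -0.24605082  0.15948638] 0.9994195183368132
(array([ 0.4739198 , -0.24750847]), np.float64(0.9429839253425598))
```

View pics/g5.png

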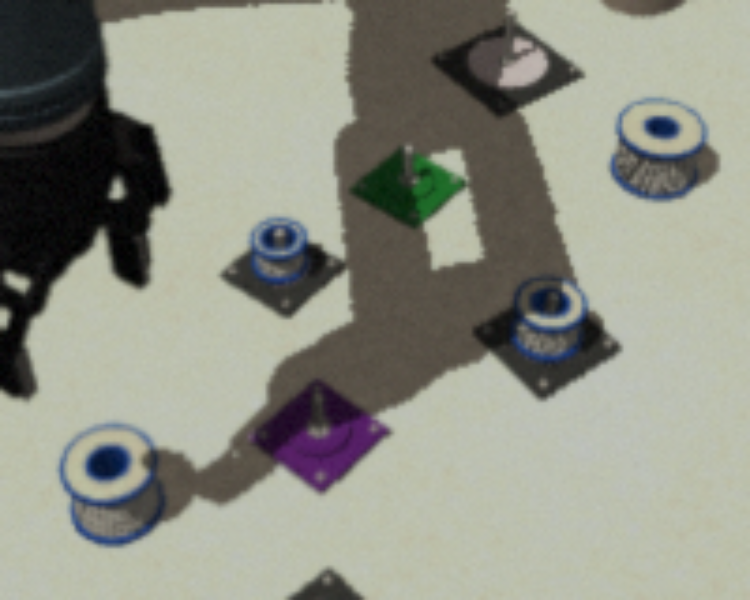

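reel_49 is seated flat over its spindle (crop px (548,315)), and reel_58 is at (110,480). Descending to grasp it.

Emit:
{"fn": "servo_tool", "kwargs": {
  "commands": [
    [[0,0.02,0.9],[0,0,0],0],
    [[0,0.02,1.8],[0,0,0],0],
    [[0,0.02,2.6],[0,0,0],0],
    [[0,0.02,3.2],[0,0,0],0],
    [[0,0.02,3.5],[0,0,0],0],
    [[0,0.02,3.56],[0,0,0],0.2],
    [[0,0.02,3.56],[0,0,0],0.3],
    [[0,0.02,3.56],[0,0,0],0.6],
    [[0,0.02,3.56],[0,0,0],0.6],
    [[0,0.02,3.56],[0,0,0],0.6]
  ],
  "squeeze": 55
}}

```text
time: 18.92
tool_pos: [0.4742, -0.2479, 0.0194]
orientation: [3.141, -0.001, -0.001]
wrist_force: [0.1, 4.4, 6.6]
width: 0.676
gripper_force: 59.7
```

Emit:
{"fn": "servo_tool", "kwargs": {
  "commands": [
    [[0,0,0],[0,0,0],0.6],
    [[0,0,0],[0,0,0],0.6]
  ]
}}

```text
time: 19.18
tool_pos: [0.4742, -0.2478, 0.0194]
orientation: [3.141, -0.001, -0.001]
wrist_force: [0.0, 4.0, 6.3]
width: 0.672
gripper_force: 59.7
```

Emit:
{"fn": "servo_tool", "kwargs": {
  "commands": [
    [[0,0,-0.2],[0,0,0],0.6],
    [[0,0,-0.8],[0,0,0],0.6],
    [[0,0,-1.6],[0,0,0],0.6],
    [[0,0,-2.4],[0,0,0],0.6],
    [[0,0,-2.6],[0,0,0],0.6],
    [[1,0.1,-2.6],[0,0,0],0.6],
    [[2,0.25,-2.6],[0,0,0],0.6],
    [[3,0.4,-2.6],[0,0,0],0.6],
    [[3.8,0.48,-2.6],[0,0,0],0.6],
    [[4.08,0.48,-2.6],[0,0,0],0.6]
  ]
}}

```text
time: 20.42
tool_pos: [0.6376, -0.2671, 0.1202]
orientation: [-3.141, 0.002, 0.0]
wrist_force: [0.1, 0.4, -4.8]
width: 0.669
gripper_force: 60.1
```

Emit:
{"fn": "servo_tool", "kwargs": {
  "commands": [
    [[0,0,0],[0,0,0],0.6],
    [[0,0,0],[0,0,0],0.6],
    [[0,0,0],[0,0,0],0.6]
  ]
}}

```text
time: 20.8
tool_pos: [0.6359, -0.2672, 0.1224]
orientation: [-3.141, 0.001, -0.001]
wrist_force: [-0.3, -1.2, -3.1]
width: 0.676
gripper_force: 60.1
```

Run:
```python
from h import *
a=bot.snapshot("scene");st=bot.sense();print(st["tool_pos"],st["width"],st["gripper_force"],st["wrist_force"])
A=cv2.resize(a["image"][210:370,210:410],(750,600))
cv2.imwrite("pics/g6.png",A[:,:,::-1])
```

```text
[ 0.63613182 -0.26729412  0.12259518] 0.6658346407348418 60.089104659855366 [ 0.16241511 -0.62555679 -2.95752288]
```

View pics/g6.png

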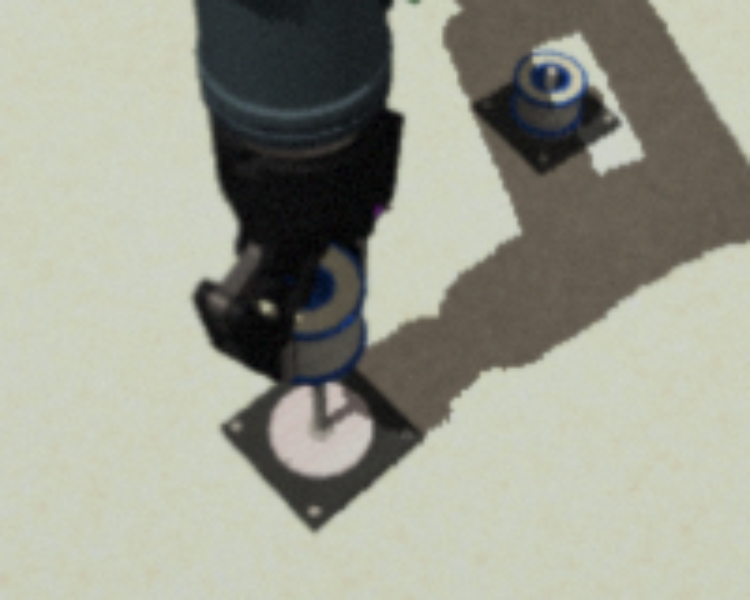

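reel_58 is upright in the jaws above its stand (spindle at crop px (322,405)). Lowering.

Emit:
{"fn": "servo_tool", "kwargs": {
  "commands": [
    [[0.02,0,0.6],[0,0,0],0.6],
    [[0.02,0,1.2],[0,0,0],0.6],
    [[0.02,0,1.7],[0,0,0],0.6],
    [[0.02,0,2.05],[0,0,0],0.6],
    [[0.02,0,2.2],[0,0,0],0.6],
    [[0.02,0,2.26],[0,0,0],0.6],
    [[0.02,0,2.3],[0,0,0],0.6],
    [[0.02,0,2.3],[0,0,0],0.6]
  ]
}}

```text
time: 21.85
tool_pos: [0.638, -0.2674, 0.0309]
orientation: [3.141, -0.001, -0.0]
wrist_force: [-0.1, -0.5, -4.4]
width: 0.671
gripper_force: 60.1
```

Emit:
{"fn": "servo_tool", "kwargs": {
  "commands": [
    [[0,0,0.03],[0,0,0],0.6],
    [[0,0,0.05],[0,0,0],0.6],
    [[0,0,0.05],[0,0,0],0.6]
  ]
}}

```text
time: 22.22
tool_pos: [0.6381, -0.2674, 0.0294]
orientation: [3.141, -0.001, -0.0]
wrist_force: [-1.5, 0.8, 3.9]
width: 0.672
gripper_force: 60.8
```

Emit:
{"fn": "servo_tool", "kwargs": {
  "commands": [
    [[0,0,0],[0,0,0],0.2],
    [[0,0,0],[0,0,0],0],
    [[0,0,0],[0,0,0],0],
    [[0,0,0],[0,0,0],0],
    [[0,0,-0.8],[0,0,0],0],
    [[0,0,-2],[0,0,0],0],
    [[0,0,-3.1],[0,0,0],0],
    [[0,0,-3.4],[0,0,0],0],
    [[0,0,-3.4],[0,0,0],0]
  ]
}}

```text
time: 23.35
tool_pos: [0.6379, -0.2673, 0.1648]
orientation: [3.141, -0.001, -0.0]
wrist_force: [-0.3, 0.7, -0.8]
width: 1.0
gripper_force: 0.0
```

Emit:
{"fn": "servo_tool", "kwargs": {
  "commands": [
    [[0,-1.3,0],[0,0,0],0],
    [[0,-2.6,0],[0,0,0],0],
    [[0,-3.9,0],[0,0,0],0],
    [[0,-5.2,0],[0,0,0],0],
    [[-0.1,-6.5,0],[0,0,0],0],
    [[-0.1,-7.8,0],[0,0,0],0],
    [[-0.2,-9.1,0],[0,0,0],0],
    [[-0.2,-10.4,0],[0,0,0],0],
    [[-0.2,-11.5,0],[0,0,0],0],
    [[-0.2,-11.97,0],[0,0,0],0]
  ]
}}

```text
time: 24.6
tool_pos: [0.6282, 0.214, 0.1615]
orientation: [3.141, 0.004, 0.002]
wrist_force: [0.5, -0.0, 0.8]
width: 1.003
gripper_force: 0.0
```

Emit:
{"fn": "servo_tool", "kwargs": {
  "commands": [
    [[0,0,0],[0,0,0],0],
    [[0,0,0],[0,0,0],0],
    [[0,0,0],[0,0,0],0]
  ]
}}

```text
time: 24.98
tool_pos: [0.6302, 0.2098, 0.1642]
orientation: [3.141, 0.0, -0.002]
wrist_force: [-0.1, 0.1, -0.1]
width: 1.005
gripper_force: 0.0
```

Run:
```python
from fit import *
st=bot.sense();print(st["tool_pos"],st["width"])
for i,n in enumerate(("scene","top")):
    s=bot.snapshot(n)
    if i==0: cv2.imwrite("pics/g7.png",cv2.resize(s["image"][130:370,210:450],(600,600))[:,:,::-1])
    m=mask_at(s,"reel_68",[.63,.212,.022])
    if m is not None: print(n,fit([(s,m)],cyl(.068,0,.044),[.63,.212]))
```

```text
[0.63021822 0.20984004 0.16418321] 1.0049679827805307
scene (array([0.63085309, 0.21076141]), np.float64(0.9355917572975159))
top (array([0.63017816, 0.21225769]), np.float64(0.959801971912384))
```

View pics/g7.png

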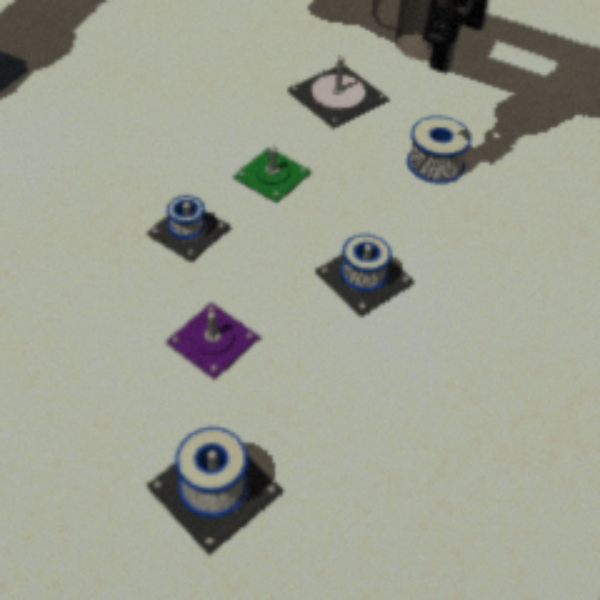

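The 40, 49 and 58 reels are seated (crop px (187,215), (367,260) and (212,470)). Only the 68 at (440,145) remains. Descending to grasp it.

Emit:
{"fn": "servo_tool", "kwargs": {
  "commands": [
    [[0,-0.04,0.9],[0,0,0],0],
    [[0,-0.04,1.8],[0,0,0],0],
    [[0,-0.04,2.5],[0,0,0],0],
    [[0,-0.04,3.0],[0,0,0],0],
    [[0,-0.04,3.4],[0,0,0],0],
    [[0,-0.04,3.6],[0,0,0],0],
    [[0,-0.04,3.68],[0,0,0],0.1],
    [[0,-0.04,3.68],[0,0,0],0.5],
    [[0,-0.04,3.68],[0,0,0],0.5],
    [[0,-0.04,3.68],[0,0,0],0.5]
  ],
  "squeeze": 80
}}

```text
time: 26.42
tool_pos: [0.6305, 0.2133, 0.018]
orientation: [-3.141, -0.002, -0.0]
wrist_force: [-0.2, -1.1, 2.5]
width: 0.787
gripper_force: 90.3
```

Emit:
{"fn": "servo_tool", "kwargs": {
  "commands": [
    [[0,0,0],[0,0,0],0.5],
    [[0,0,0],[0,0,0],0.5]
  ]
}}

```text
time: 26.68
tool_pos: [0.6305, 0.2133, 0.018]
orientation: [-3.141, -0.001, -0.0]
wrist_force: [0.1, 0.8, 6.0]
width: 0.786
gripper_force: 90.4
```

Emit:
{"fn": "servo_tool", "kwargs": {
  "commands": [
    [[0,0,-0.2],[0,0,0],0.5],
    [[0,0,-0.8],[0,0,0],0.5],
    [[0,0,-1.6],[0,0,0],0.5],
    [[0,0,-2.4],[0,0,0],0.5],
    [[0,0,-2.6],[0,0,0],0.5],
    [[-0.9,-0.3,-2.6],[0,0,0],0.5],
    [[-1.8,-0.6,-2.6],[0,0,0],0.5],
    [[-2.7,-0.9,-2.6],[0,0,0],0.5],
    [[-3.5,-1.15,-2.6],[0,0,0],0.5],
    [[-3.92,-1.25,-2.6],[0,0,0],0.5]
  ]
}}

```text
time: 27.92
tool_pos: [0.4704, 0.2634, 0.1197]
orientation: [3.141, 0.003, 0.001]
wrist_force: [0.8, 0.6, -3.8]
width: 0.784
gripper_force: 90.6
```

Emit:
{"fn": "servo_tool", "kwargs": {
  "commands": [
    [[0,0,0],[0,0,0],0.5],
    [[0,0,0],[0,0,0],0.5],
    [[0,0,0],[0,0,0],0.5]
  ]
}}

```text
time: 28.3
tool_pos: [0.4745, 0.2629, 0.1211]
orientation: [-3.142, -0.001, -0.002]
wrist_force: [-0.1, 0.2, -4.1]
width: 0.782
gripper_force: 90.6
```

Run:
```python
from h import *
a=bot.snapshot("scene");st=bot.sense();print(st["tool_pos"],st["width"],st["gripper_force"],st["wrist_force"])
cv2.imwrite("pics/g8.png",cv2.resize(a["image"][90:210,290:430],(700,600))[:,:,::-1])
```

```text
[0.47426177 0.2628991  0.1210246 ] 0.7810630840121913 90.55982284247875 [ 0.18623506 -0.21615904 -4.86355413]
```

View pics/g8.png

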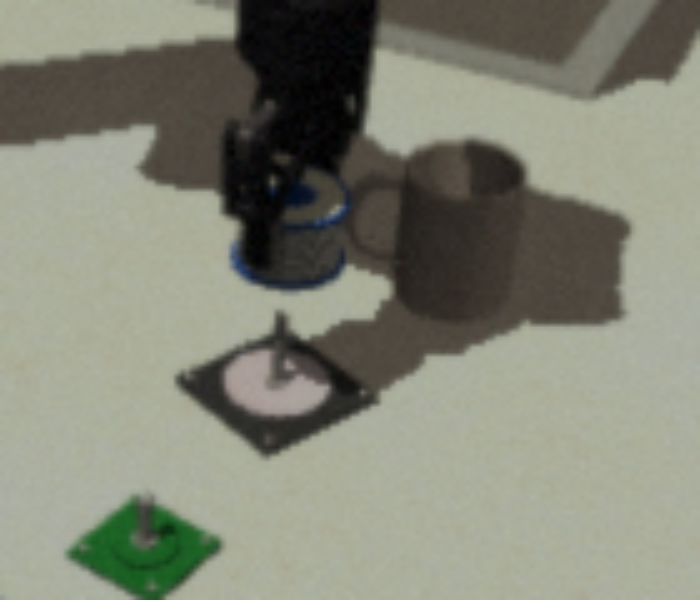

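reel_68 is upright in the jaws above its stand (spindle at crop px (281,330)), and the mug handle is clear of the fingers. Lowering.

Emit:
{"fn": "servo_tool", "kwargs": {
  "commands": [
    [[0,0,0.6],[0,0,0],0.5],
    [[0,0,1.2],[0,0,0],0.5],
    [[0,0,1.7],[0,0,0],0.5],
    [[0,0,2.05],[0,0,0],0.5],
    [[0,0,2.2],[0,0,0],0.5],
    [[0,0,2.26],[0,0,0],0.5],
    [[0,0,2.29],[0,0,0],0.5],
    [[0,0,2.29],[0,0,0],0.5]
  ]
}}

```text
time: 29.35
tool_pos: [0.4735, 0.2634, 0.03]
orientation: [-3.141, -0.001, -0.0]
wrist_force: [-0.6, 0.2, -4.3]
width: 0.782
gripper_force: 90.5
```

Emit:
{"fn": "servo_tool", "kwargs": {
  "commands": [
    [[0,0,0.03],[0,0,0],0.5],
    [[0,0,0.06],[0,0,0],0.5],
    [[0,0,0.06],[0,0,0],0.5]
  ]
}}

```text
time: 29.72
tool_pos: [0.4734, 0.2634, 0.028]
orientation: [-3.141, -0.001, -0.0]
wrist_force: [-2.1, -0.4, 5.8]
width: 0.782
gripper_force: 91.4
```

Emit:
{"fn": "servo_tool", "kwargs": {
  "commands": [
    [[0,0,0],[0,0,0],0.1],
    [[0,0,0],[0,0,0],0],
    [[0,0,0],[0,0,0],0],
    [[0,0,0],[0,0,0],0],
    [[0,0,-0.8],[0,0,0],0],
    [[0,0,-2],[0,0,0],0],
    [[0,0,-3.4],[0,0,0],0],
    [[0,0,-4.8],[0,0,0],0],
    [[0,0,-5],[0,0,0],0],
    [[0,0,-5],[0,0,0],0]
  ]
}}

```text
time: 30.98
tool_pos: [0.4732, 0.2633, 0.2273]
orientation: [-3.141, -0.001, -0.001]
wrist_force: [0.3, 0.3, -0.9]
width: 1.001
gripper_force: 0.0
```

Run:
```python
from fit import *
s=bot.snapshot("scene");st=bot.sense();print(st["tool_pos"],st["width"],st["time"])
cv2.imwrite("pics/g9.png",cv2.resize(s["image"][110:380,140:440],(660,594))[:,:,::-1])
for d,h,p in((68,44,(.4737,.2631)),(58,44,(.6374,-.267)),(49,32,(.638,.01)),(40,26,(.447,-.03))):
    m=mask_at(s,"reel_40",[*p,.01+h/2000],10)
    if m is not None: print(d,p,fit([(s,m)],cyl(d/1000,.01,.01+h/1000),p))
```

```text
[0.47253095 0.26306295 0.22606902] 1.0058313980118734 31.025
68 (0.4737, 0.2631) (array([0.4729856 , 0.26095043]), np.float64(0.9210929274559021))
58 (0.6374, -0.267) (array([ 0.6358487 , -0.26722816]), np.float64(0.9444215297698975))
49 (0.638, 0.01) (array([0.63952197, 0.00664478]), np.float64(0.788313090801239))
40 (0.447, -0.03) (array([ 0.4473518 , -0.03180474]), np.float64(0.8904313445091248))
```

View pics/g9.png

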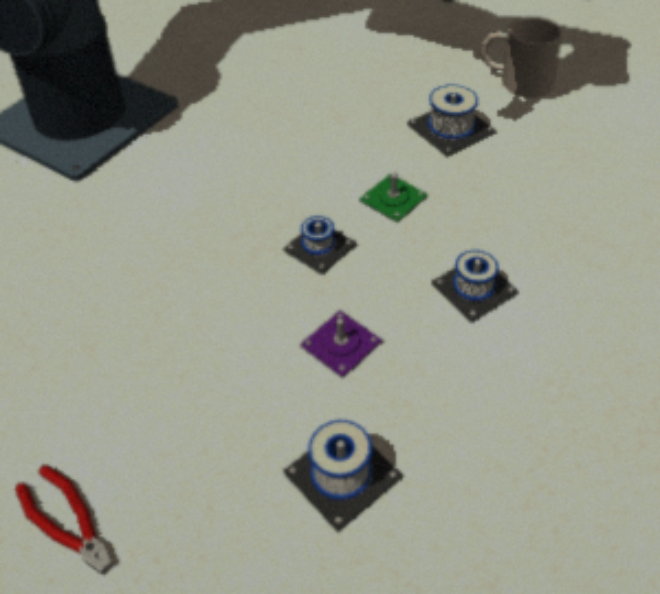

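All four reels sit flat on their stands with the spindles through (crop px (454,110), (318,233), (477,275) and (341,460)). The mug and cutters have not moved, and the gripper is clear.

```bash
python3 -c "
from bench import bot
print(bot.hand_in())"
```

```text
the job is handed in; nothing more can be done
None
```

All four reels are on their matching stands, taken from the top of the pile down and each lowered until it touched the seat; the mug and cutters were left in place, and the job is handed in at about 31 s on the robot's clock.

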